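# Clear the hardware and hold the bench clamp open at its third click

## Robot

A 7-joint arm with a two-finger parallel gripper is mounted at the origin on the work surface. World frame = base frame: x ahead of the robot, y to its left, z up, the work surface at z = 0. Lengths are in m, angles in rad, forces in N, time in s.
With the tool pointing down it reaches from about 0.4 to 0.85 m from the base axis. Payload 4.5 kg.
Tool frame: the origin (TCP) lies between the finger pads; the fingertips stand 19 mm ahead of it and the grasp point (between the pads) is the TCP (r.tips_ahead is the distance from the TCP to the fingertips, in m); z points along the fingers, y is the line along which they close (so a half turn about z gives the same grasp; the last joint's range is limited). The gripper opens to 88 mm and grips with 3 to 60 N. Pads are 18 mm wide; open, the fingers measure 123 mm over their backs; the gripper's body (75 mm by 187 mm) begins 45 mm behind the grasp point.
Start: joints at [1.341, 0.689, -0.195, 1.565, 0.157, 0.902, -0.215], TCP at [0.163, -0.603, 0.222] pointing down, gripper open.
Joint ranges: [-3.01, 3.01], [-0.46, 2.08], [-1.47, 1.51], [0.13, 2.56], [-1, 4.14], [0.04, 2.09], [-2.66, 2.66]. Speed limits (rad/s): [2.57, 2.57, 3.14, 3.14, 3.14, 3.14, 3.14].

## Interface

Orientations are given as a unit quaternion [x, y, z, w].
In Python, from plant import r, cams, models gives the robot as it stands. The module is installed in compiled form; this text tells all that it offers.
- The arm moves only by the tool jog_arm, never from a script. Its arguments are lists of equal length, an entry for each row: "turn": the turn, a rotation vector about the tool's x, y, z in rad, a list of three; "translation": the shift along the tool's x, y, z in m, a list of three; "grip": the closure, from 0 (fully open) to 1 (shut). In form: {"turn": [[ax, ay, az], ...], "translation": [[tx, ty, tz], ...], "grip": [grip, ...]}. A call has 1 to 20 rows; each row is the pose to reach, as a shift and turn from the pose commanded when the call began, along the tool's axes at that moment; what a row does not reach only later rows make up. A row lasts 1/8 s, in which the tool goes at most 62.5 mm and 10.7 degrees, less where a joint would pass 70% of its speed; a pose out of reach is approached as far as the arm can. A call with a gripper value outside its range is refused whole. The fingers move at their own pace and stop on an object; "force" is the grip in N (left out, the last holds). Time passes only in rows, so rows that repeat a pose let the fingers close. It gives the time, the measured TCP pose, the force, the opening and the grip force at its end, in the units of the state.
- r.get_state(): the state, without advancing time (a new reading comes with each control period).
- cams.snapshot(name): name is "side" or "top" or "wrist"; returns the picture (480x640x3 uint8, red, green, blue); there is no depth.
- cams.camera_params(name): a dict with "fx", "fy", "cx", "cy" (pixels), "eye" and "orientation" of the camera in the world. Camera axes: x right, y up, looking along -z (the intrinsics and any distortion apply to the point x, -y, -z); pixel columns grow to the right and rows downward; lengths in m; the calibration is good to about 2 mm. A picture is of the moment at which its call begins: read the wrist's pose just before it. camera_params takes no time and is no camera call; for the wrist camera it gives the pose at the moment of the call.
- r.finish_job(): hands the job in; it is judged then, once.
Trained networks look in the newest picture that a camera, given by its name, has taken for a name from the list of things; names that differ only in an ending like _2 or _b are one class to them, and where a whole thing is asked for, a point or a joint stands for the part that bears it (a point fixed in the world has none). Each returns a list of dicts, best first, with "p" (0 to 1); they miss things now and then, are a little off and sometimes report something else, mostly with a low value. They report only what shows in the picture. A call takes as long as a camera call.
- models.find_in(camera, name): "position" ([x, y, z] in m, in world coordinates, good to about 4 mm: the middle of the surface that is visible of it).
- models.masks_of(camera, name): "pixels" (480x640 bool, what is visible of it).
- models.place_of(camera, name): "position" ([x, y, z] in m, in world coordinates, good to about 4 mm: a listed point, or the origin of a listed thing).
The state is a dict: "clock": time; "q": joint angles; "qd": joint speeds; "joint_torque": joint torques, N m; "tool_pos": TCP position; "eef_rot": TCP orientation; "contact_force": force on the tool from outside, world axes, zero at the start; "moment": the same for the moment, N m; "opening": opening from 0.0 (shut) to 1.0 (fully open); "finger_force": force on a finger pad.
Only numpy, scipy, OpenCV 4.12 (cv2) and the standard library are available. Lean on these libraries where they do the work, as an engineer would, in place of code of your own. Each camera call takes 0.05 s, during which the arm holds its last target. There are 200 camera calls.

## Task

Clear the two loose pieces of hardware off the bench in front of the clamp, each into the bin that already holds one of its kind: the ice screw with the ice screw, the carabiner with the carabiner. Then press the clamp's spring handle down past its first two clicks to the third, not on to the fourth, and finish while still holding it pressed there, so that the green fitting can be lifted from the open jaw. Leave the fitting, the headlamp and the belay device where they are.

Things in the scene. Friction and masses are not known exactly. Their poses are not given: they have to be found in the camera images.
- ice_screw: loose silver ice screw lying on the black bench, about 130 g: a round tube 17 mm in diameter and 120 mm long along its own y, with a flat 4 mm hanger plate at the +y end that sticks out 49 mm to its +x side along the bench. Origin: on the bench under the middle of the tube (tube axis 8.5 mm up); z up. Its centre of mass is within about 15 mm of the tube's middle, towards the hanger. Grip the tube across, near its middle.
- carabiner: loose purple oval carabiner lying flat on the bench, about 80 g: a closed ring of round bar 11 mm thick, 110 mm long along its own y and 60 mm wide along its x; its two straight side bars run 50 mm along y with their centre lines 24.5 mm either side of the middle, 38 mm clear between them. Origin: on the bench under the middle of the ring; z up. One side bar can be pinched, or the whole width.
- screw_bin: open plywood bin fixed on the bench, 180 mm (its x) by 200 mm (its y), 50 mm high, walls and floor 4 mm; an ice screw like the loose one is fixed on its floor along the -x wall, its tube within 24 mm of that wall, 17 mm high, its flat hanger at the +y end reaching to about 25 mm short of the bin's middle line. The ice screw goes here. Origin: centre of its underside, on the bench; z up. It swaps places with the other bin from run to run.
- carabiner_bin: open plywood bin of the same size (180 mm in its x, 200 mm in its y, 50 mm high, walls and floor 4 mm); a bare aluminium oval carabiner is fixed leaning steeply against the -x wall, taking 45 mm of the width there, up to 65 mm high. The carabiner goes here. Origin: centre of its underside, on the bench; z up.
- clamp: steel spring clamp bolted to the bench: base plate 170 by 90 mm, two cheek plates carrying the pivot, and a jaw seat on its +x side with the green fitting in it. The press handle points to its -x side. Origin: on the bench below the pivot; z up. Up to about 160 mm high.
- pivot (a point): middle of the clamp lever's hinge, 100 mm above the bench; the hinge line is the clamp's y axis
- press_bar (a point): centre of the black rubber cross bar at the end of the clamp's handle, 120 mm from the pivot: a round bar 16 mm in diameter and 60 mm long, parallel to the clamp's y axis. Press on its top (8 mm above this point). It moves with the handle: seen level with the clamp's xz plane the handle stands 0.436 rad above horizontal at rest, and 0.314 rad below horizontal at the third click, where this point is 63 mm above the bench (at rest 151 mm).
- clamp_lever (a joint): angle of the clamp lever, rad: 0 at rest (jaw shut), growing as the handle is pressed down; clicks at 0.25 (first), 0.50 (second), 0.75 (third, the one wanted) and 1.00 (fourth), end stop at 1.05. A spring always drives it back to 0 from anywhere when it is let go; the clicks are felt as ripples only. Pressing takes about 3 to 10 N at the bar.
- tip_fitting: green plastic ski skin tip fitting, 40 by 44 by 10 mm with a small wire loop, resting loose in the clamp's jaw seat 50 mm above the bench under the jaw; leave it there. Origin: under its middle.
- belay_device: bystander: aluminium tube belay device, 55 by 34 by 30 mm with a wire loop, loose on the bench; leave it. Origin: centre of its underside.
- headlamp: bystander: white plastic headlamp, 45 by 80 by 38 mm, loose on the bench; leave it. Origin: centre of its underside.

How it is judged:
On the way:
1. the ice screw and the carabiner lie let go, each in its own bin, with the clamp handle up (x of ice_screw in the frame of screw_bin between -0.084 and 0.084 m and y of ice_screw in the frame of screw_bin between -0.094 and 0.094 m and z of ice_screw in the frame of screw_bin below 0.05 m and linear speed of each of ice_screw, carabiner below 0.05 m/s and contact force between the fingers and ice_screw below 0.1 N and x of carabiner in the frame of carabiner_bin between -0.084 and 0.084 m and y of carabiner in the frame of carabiner_bin between -0.094 and 0.094 m and z of carabiner in the frame of carabiner_bin below 0.05 m and contact force between the fingers and carabiner below 0.1 N and value of joint clamp_lever below 0.12 rad), for 0.2 s.
At the end, for the whole second after the job is handed in: Ice screw and carabiner lie released in their own bins; the robot still presses the clamp lever (over 1 N) and holds it still at the third click, 0.66 to 0.85 rad; the fitting is in its seat (within 15 mm), headlamp and belay device within 30 mm of their starts (x of ice_screw in the frame of screw_bin between -0.084 and 0.084 m and y of ice_screw in the frame of screw_bin between -0.094 and 0.094 m and z of ice_screw in the frame of screw_bin below 0.05 m and linear speed of each of ice_screw, carabiner below 0.05 m/s and contact force between the fingers and ice_screw below 0.1 N and x of carabiner in the frame of carabiner_bin between -0.084 and 0.084 m and y of carabiner in the frame of carabiner_bin between -0.094 and 0.094 m and z of carabiner in the frame of carabiner_bin below 0.05 m and contact force between the fingers and carabiner below 0.1 N and value of joint clamp_lever between 0.66 and 0.85 rad and velocity of joint clamp_lever between -0.1 and 0.1 rad/s and contact force between any of the fingers, the arm and clamp_lever above 1 N and distance between tip_fitting and clamp below 0.11 m and height (world z) of tip_fitting above 0.045 m and distance of each of headlamp, belay_device from where it was at the start of the episode below 0.03 m); the arm keeps its last pose, push and grip.
It fails at once if the headlamp or belay device is pushed more than 30 mm, or the fitting is shifted more than 15 mm (distance of any of headlamp, belay_device from where it was at the start of the episode above 0.03 m or distance of tip_fitting from where it was at the start of the episode above 0.015 m).
It also fails if it takes over 61 s, if anything falls off the work surface, if the arm or the gripper's body presses on something with over 40 N, if the wrist force passes 120 N, or if a joint passes its speed limit or range.

## Working session

There is one attempt and no reset: what is moved stays moved. The work goes in short steps, Python scripts to look and compute and a tool call to move; the robot and the scene stay as the last step left them, time stands still between calls to the robot, and variables do not carry over. Pictures are saved under pics/ and viewed, at most 10 in all, crops included, and the job is handed in when it is done.

Besides the shell and the picture viewer there is one more tool, called by a JSON object that holds its "name" and its "arguments". jog_arm: Moves the arm, as the interface text tells. Its arguments: {"type":"object","properties":{"turn":{"type":"array"},"translation":{"type":"array"},"grip":{"type":"array"},"force":{"type":"number"}},"required":["turn","translation","grip"]}

```bash
mkdir -p pics; python3 - <<'E'
from plant import r,cams,models
import cv2,numpy as np
np.set_printoptions(precision=4,suppress=True)
s=r.get_state(); print(s['clock'],s['tool_pos'],s['eef_rot'],s['contact_force'],s['opening'])
for c in ['top','side']:
    im=cams.snapshot(c); cv2.imwrite(f'pics/{c}0.png',im[:,:,::-1])
    p=cams.camera_params(c); print(c,p)
    for n in ['ice_screw','carabiner','screw_bin','carabiner_bin','clamp','pivot','press_bar','tip_fitting','belay_device','headlamp']:
        for d in models.place_of(c,n)[:3]: print(n,round(d['p'],2),np.array(d['position']))
print(r.get_state()['clock'])
E
```

```text
0.0 [ 0.1627 -0.6027  0.2211] [ 0.9913  0.1316 -0.0002 -0.0009] [-0.6439 -0.5333 -0.7671] 1.0017019649330077
top {'fx': 589.2623337171145, 'fy': 589.2623337171145, 'cx': 326.0958012779196, 'cy': 237.72807499927916, 'eye': array([ 0.4186, -0.0037,  1.2053]), 'orientation': array([-0.0646,  0.0484,  0.7115, -0.6981])}
ice_screw 0.74 [0.4378 0.1591 0.0005]
carabiner 0.79 [ 0.4592 -0.0505 -0.0026]
screw_bin 0.95 [0.6507 0.0538 0.0052]
screw_bin 0.62 [ 0.4063 -0.3623 -0.0027]
carabiner_bin 0.88 [ 0.5297  0.3362 -0.0006]
carabiner_bin 0.43 [ 0.64   -0.1939  0.0966]
clamp 0.79 [ 0.6402 -0.1923 -0.0006]
pivot 0.83 [ 0.6356 -0.194   0.0992]
press_bar 0.87 [ 0.546  -0.1423  0.1552]
press_bar 0.5 [ 0.4555 -0.0513  0.0017]
tip_fitting 0.7 [ 0.7096 -0.228   0.048 ]
belay_device 0.78 [0.6822 0.2897 0.0009]
headlamp 0.81 [ 0.4064 -0.3579 -0.0022]
side {'fx': 494.47297892962496, 'fy': 494.47297892962496, 'cx': 326.2365143092993, 'cy': 250.32182223516975, 'eye': array([ 0.4966, -0.6688,  0.7695]), 'orientation': array([ 0.4003, -0.0276, -0.0415,  0.915 ])}
ice_screw 0.78 [ 0.4368  0.1548 -0.0006]
ice_screw 0.44 [ 0.6489  0.0536 -0.0022]
carabiner 0.57 [ 0.4548 -0.056  -0.0013]
screw_bin 0.73 [ 0.6526  0.0515 -0.0017]
carabiner_bin 0.91 [0.5255 0.338  0.0007]
clamp 0.88 [ 0.6429 -0.192   0.0018]
pivot 0.92 [ 0.6417 -0.1986  0.0991]
press_bar 0.62 [ 0.5437 -0.1435  0.151 ]
tip_fitting 0.68 [ 0.6409 -0.1901  0.0022]
tip_fitting 0.55 [ 0.7136 -0.2306  0.0539]
headlamp 0.67 [ 0.453  -0.0538  0.0017]
1.1
```

View pics/top0.png

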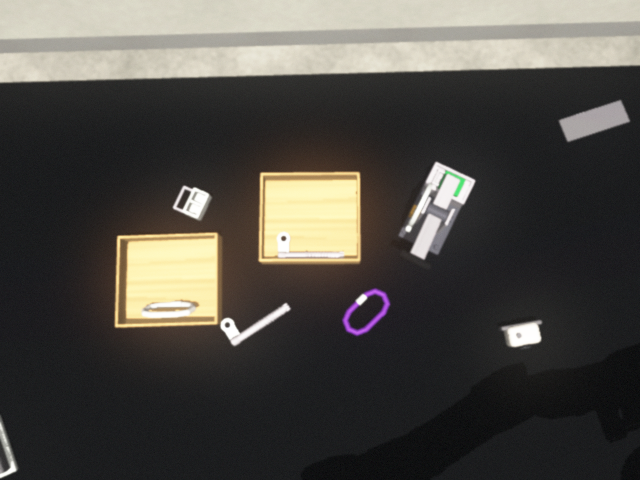

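View pics/side0.png

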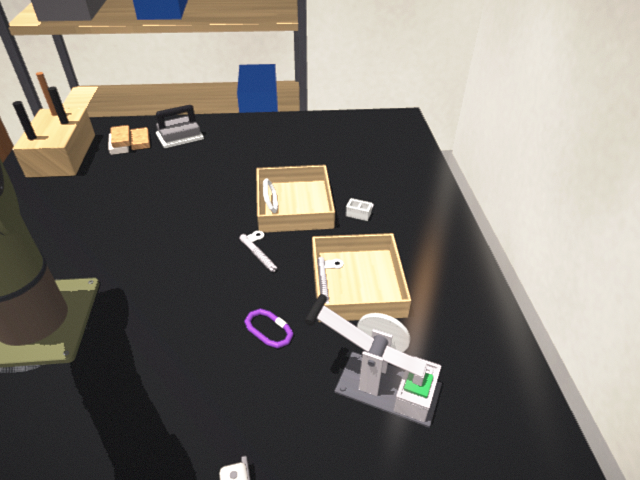

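The top picture shows the screw tube from (288,307) to (236,342) with its hanger at the left end near (229,326). The carabiner is at (367,312). The screw bin is centred near (310,218), the carabiner bin near (168,280), and the headlamp sits at (522,334). The side picture agrees with this.

```bash
cat > h.py <<'E'
import numpy as np,cv2
from scipy.spatial.transform import Rotation as R
from plant import r,cams,models
np.set_printoptions(precision=4,suppress=True)
def world(p,uv,z):
    uv=np.atleast_2d(uv).astype(float)
    d=np.c_[(uv[:,0]-p['cx'])/p['fx'],-(uv[:,1]-p['cy'])/p['fy'],-np.ones(len(uv))]
    d=R.from_quat(p['orientation']).apply(d); e=np.array(p['eye'])
    return e+d*((z-e[2])/d[:,2])[:,None]
def axis(cam,name,z,k=0):
    m=models.masks_of(cam,name)[k]; v,u=np.nonzero(m['pixels'])
    w=world(cams.camera_params(cam),np.c_[u,v],z)[:,:2]
    (c,s,a)=cv2.minAreaRect(w.astype(np.float32)*1000)
    l,vec=np.linalg.eigh(np.cov(w.T))
    return m['p'],w.mean(0),c,s,a,np.degrees(np.arctan2(vec[1,1],vec[0,1]))
def go(pos,yaw):
    """shift and turn in tool axes to a tool-down pose with tool x at yaw (deg)"""
    s=r.get_state(); q=R.from_quat(s['eef_rot']); y=np.radians(yaw)
    T=R.from_euler('z',y)*R.from_euler('x',np.pi)
    return q.inv().apply(np.array(pos)-s['tool_pos']),(q.inv()*T).as_rotvec()
E
python3 - <<'E'
from h import *
cams.snapshot('top'); cams.snapshot('side'); p=cams.camera_params('top')
print(world(p,[[288,307],[236,342],[229,326]],.0085))
print(world(p,[[118,236],[219,233],[220,326],[117,326],[261,173],[360,173],[360,263],[260,263]],.05))
for c in ['top','side']:
    print('screw',axis(c,'ice_screw',.0085)); print('car',axis(c,'carabiner',.0055))
print('lamp',axis('top','headlamp',.03)); 
for n in ['press_bar','pivot']:
  for c in ['top','side']:
    for d in models.place_of(c,n)[:1]: print(n,d['p'],np.array(d['position']))
E
```

```text
[[0.4717 0.1017 0.0085]
 [0.4037 0.2068 0.0085]
 [0.4358 0.2212 0.0085]]
[[ 0.6175  0.4385  0.05  ]
 [ 0.6193  0.2351  0.05  ]
 [ 0.4355  0.231   0.05  ]
 [ 0.439   0.4334  0.05  ]
 [ 0.741   0.1511  0.05  ]
 [ 0.7362 -0.0494  0.05  ]
 [ 0.5535 -0.0446  0.05  ]
 [ 0.5574  0.1529  0.05  ]]
screw (0.8, array([0.4382, 0.1744]), (456.084228515625, 167.89398193359375), (55.03289031982422, 134.28273010253906), 32.16812515258789, np.float64(111.39724023552976))
car (0.95, array([ 0.4601, -0.0554]), (461.196533203125, -55.80853271484375), (59.508949279785156, 105.80469512939453), 43.39695358276367, np.float64(131.0125227598421))
screw (0.73, array([0.436, 0.169]), (449.2531433105469, 165.702880859375), (50.94145202636719, 135.75572204589844), 29.605976104736328, np.float64(111.81498810727678))
car (0.79, array([ 0.4574, -0.0575]), (457.159423828125, -56.47480010986328), (62.88080596923828, 110.01921844482422), 42.67241668701172, np.float64(129.32086159895167))
lamp (0.61, array([ 0.4104, -0.3579]), (408.2063293457031, -358.70587158203125), (48.00147247314453, 78.06513214111328), 7.880855083465576, np.float64(100.19225404162309))
press_bar 0.61 [ 0.5457 -0.1459  0.1551]
press_bar 0.95 [ 0.5471 -0.1412  0.1509]
pivot 0.89 [ 0.6354 -0.1926  0.0973]
pivot 0.69 [ 0.6426 -0.1988  0.0985]
```

```bash
python3 - <<'E'
from h import *
print(go([.459,-.056,.2],132)); print(r.get_state()['clock'])
E
```

```text
(array([ 0.4285, -0.4513,  0.0219]), array([ 0.0001,  0.0001, -2.04  ]))
1.65
```

{"name": "jog_arm", "arguments": {"turn": [[0,0,-2.04],[0,0,-2.04],[0,0,-2.04],[0,0,-2.04],[0,0,-2.04],[0,0,-2.04],[0,0,-2.04],[0,0,-2.04],[0,0,-2.04],[0,0,-2.04],[0,0,-2.04],[0,0,-2.04],[0,0,-2.04],[0,0,-2.04],[0,0,-2.04]], "translation": [[0.428,-0.451,0.022],[0.428,-0.451,0.022],[0.428,-0.451,0.022],[0.428,-0.451,0.022],[0.428,-0.451,0.022],[0.428,-0.451,0.022],[0.428,-0.451,0.022],[0.428,-0.451,0.022],[0.428,-0.451,0.022],[0.428,-0.451,0.022],[0.428,-0.451,0.022],[0.428,-0.451,0.022],[0.428,-0.451,0.022],[0.428,-0.451,0.022],[0.428,-0.451,0.022]], "grip": [0,0,0,0,0,0,0,0,0,0,0,0,0,0,0], "force": 20}}

```text
clock: 3.52
tool_pos: [0.4585, -0.057, 0.2]
eef_rot: [0.408, 0.913, -0.0, 0.0]
contact_force: [-0.1, 0.2, 0.6]
opening: 0.997
finger_force: 0.0
```

```bash
python3 - <<'E'
from h import *
s=r.get_state(); print(s['clock'],s['tool_pos'],s['q'])
im=cams.snapshot('wrist'); cv2.imwrite('pics/w1.png',im[:,:,::-1])
print(axis('wrist','carabiner',.0055))
for d in models.place_of('wrist','carabiner')[:2]: print(d)
print(go([.459,-.056,.021],132))
E
```

```text
3.525 [ 0.4585 -0.057   0.2   ] [ 0.4731  0.5912 -0.7029  2.0501  0.5885  0.7073  0.1217]
(0.77, array([ 0.4564, -0.055 ]), (457.383056640625, -56.61621856689453), (60.22380065917969, 109.40707397460938), 43.167457580566406, np.float64(133.44281853375787))
(array([0.0002, 0.0007, 0.179 ]), array([-0.    ,  0.0002, -0.0008]))
```

View pics/w1.png

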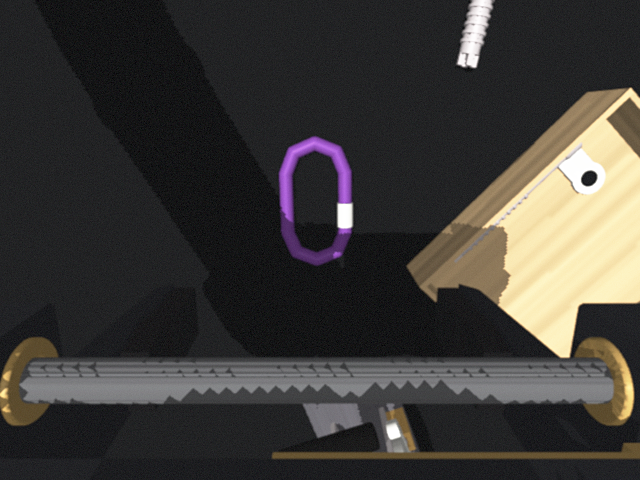

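The wrist view shows the carabiner centred at (316,201), upright along the tool x axis. It measures (0.457,-0.057), so it lines up with the tool.

{"name": "jog_arm", "arguments": {"turn": [[0,0,0],[0,0,0],[0,0,0],[0,0,0],[0,0,0],[0,0,0],[0,0,0],[0,0,0]], "translation": [[0,-0.001,0.05],[0,-0.001,0.1],[0,-0.001,0.15],[0,-0.001,0.17],[0,-0.001,0.178],[0,-0.001,0.178],[0,-0.001,0.178],[0,-0.001,0.178]], "grip": [0,0,0,0,0,1,1,1], "force": 25}}

```text
clock: 4.68
tool_pos: [0.4584, -0.0572, 0.0227]
eef_rot: [0.407, 0.913, 0.0, 0.001]
contact_force: [0.6, 0.4, 0.1]
opening: 0.683
finger_force: 0.0
```

{"name": "jog_arm", "arguments": {"turn": [[0,0,0],[0,0,0],[0,0,0],[0,0,0],[0,0,0],[0,0,0]], "translation": [[0,0,0],[0,0,0],[0,0,-0.02],[0,0,-0.06],[0,0,-0.12],[0,0,-0.12]], "grip": [1,1,1,1,1,1]}}

```text
clock: 5.42
tool_pos: [0.4601, -0.0569, 0.1452]
eef_rot: [0.407, 0.913, 0.002, 0.003]
contact_force: [2.2, -1.9, -0.9]
opening: 0.011
finger_force: 0.0
```

```bash
python3 - <<'E'
from h import *
print(r.get_state()['opening'])
print(go([.552,.335,.14],90)); print(go([.552,.335,.032],90))
im=cams.snapshot('wrist'); cv2.imwrite('pics/w2.png',im[:,:,::-1])
E
```

```text
0.010705954756878628
(array([0.2301, 0.3302, 0.0061]), array([0.0072, 0.0021, 0.732 ]))
(array([0.2306, 0.3296, 0.1141]), array([0.0072, 0.0021, 0.732 ]))
```

View pics/w2.png

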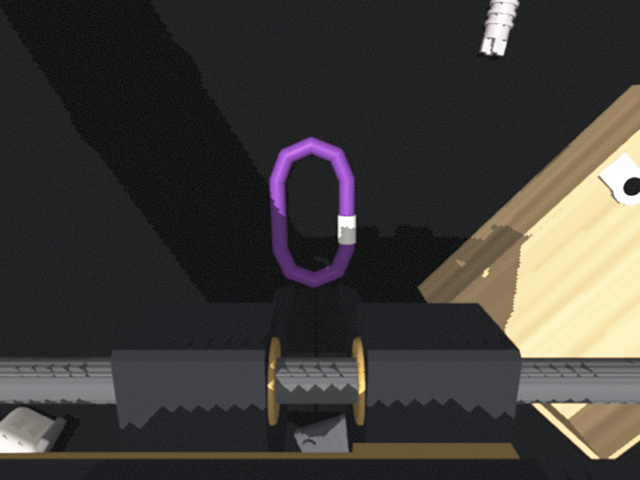

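The gripper shut empty and the carabiner is still on the bench at (312,210). I'll re-measure it before trying again.

```bash
python3 - <<'E'
from h import *
for c in ['wrist','top','side']:
    if c!='wrist': cams.snapshot(c)
    print(c,axis(c,'carabiner',.0055),[np.array(d['position']) for d in models.place_of(c,'carabiner')[:1]])
s=r.get_state(); print(s['tool_pos'],s['clock'],s['contact_force'])
E
```

```text
wrist (0.57, array([ 0.4524, -0.056 ]), (453.8340759277344, -58.01768493652344), (61.27751541137695, 109.19699096679688), 44.3519401550293, np.float64(132.95920552875018)) []
top (0.69, array([ 0.4307, -0.025 ]), (431.04266357421875, -24.285892486572266), (47.9696044921875, 18.44951820373535), 44.06794738769531, np.float64(-136.31932254304652)) []
side (0.89, array([ 0.458 , -0.0591]), (457.3919982910156, -57.206329345703125), (63.53219985961914, 111.4029769897461), 42.769168853759766, np.float64(129.2092627154233)) [array([ 0.4567, -0.0592,  0.0042])]
[ 0.4574 -0.0569  0.1411] 5.875 [-0.0448  0.5221  0.0099]
```

{"name": "jog_arm", "arguments": {"turn": [[0,0,0],[0,0,0],[0,0,0],[0,0,0],[0,0,0],[0,0,0],[0,0,0],[0,0,0],[0,0,0],[0,0,0]], "translation": [[0,0,0],[0,0,0],[0,0,0],[0,0,0],[0,0,0],[0,0,0.05],[0,0,0.09],[0,0,0.115],[0,0,0.1225],[0,0,0.1225]], "grip": [0,0,0,0,0,0,0,0,0,0]}}

```text
clock: 7.12
tool_pos: [0.458, -0.0569, 0.0195]
eef_rot: [0.407, 0.914, -0.0, 0.0]
contact_force: [-1.0, 0.5, 0.3]
opening: 0.998
finger_force: 0.0
```

{"name": "jog_arm", "arguments": {"turn": [[0,0,0],[0,0,0],[0,0,0]], "translation": [[0,0,0],[0,0,0],[0,0,0]], "grip": [1,1,1], "force": 15}}

```text
clock: 7.5
tool_pos: [0.4582, -0.0572, 0.0199]
eef_rot: [0.407, 0.913, 0.0, 0.0]
contact_force: [-0.5, -0.6, 0.5]
opening: 0.678
finger_force: 0.0
```

{"name": "jog_arm", "arguments": {"turn": [[0,0,0],[0,0,0]], "translation": [[0,0,0],[0,0,0]], "grip": [1,1]}}

```text
clock: 7.75
tool_pos: [0.4579, -0.0571, 0.0195]
eef_rot: [0.407, 0.914, 0.0, 0.0]
contact_force: [0.5, 0.7, -0.1]
opening: 0.457
finger_force: 0.0
```

```bash
python3 - <<'E'
from h import *
im=cams.snapshot('side'); cv2.imwrite('pics/s3.png',cv2.resize(im[220:420,150:420,::-1],None,fx=2.9,fy=2.9))
s=r.get_state();print(s['opening'],s['finger_force'])
E
```

```text
0.4135763641289353 0.0
```

View pics/s3.png

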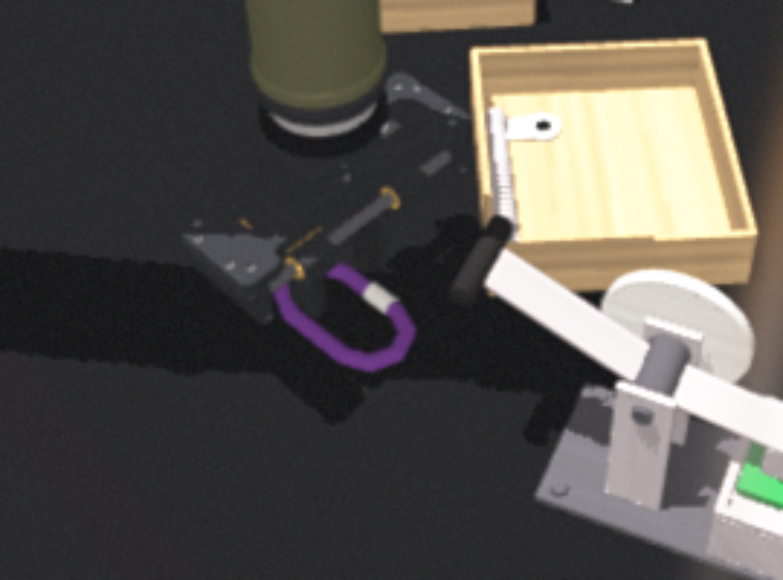

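The side view shows the jaw hardware over the far half of the ring at (330,240). The ring is undisturbed and nothing has been gripped, so I'll check the tip geometry.

```bash
python3 - <<'E'
from h import *
print(r.tips_ahead,[a for a in dir(r) if a[0]!='_'])
s=r.get_state(); print(s)
im=cams.snapshot('wrist'); cv2.imwrite('pics/w3.png',im[:,:,::-1])
p=cams.camera_params('wrist'); e=np.array(p['eye']); q=R.from_quat(p['orientation']).inv()
def px(P):
    c=q.apply(np.array(P)-e); return p['fx']*c[0]/-c[2]+p['cx'],-p['fy']*c[1]/-c[2]+p['cy']
t=np.array(s['tool_pos']); Q=R.from_quat(s['eef_rot'])
print(p); print('tcp',px(t),'tips',px(t+Q.apply([0,.018,.019])),px(t+Q.apply([0,-.018,.019])))
E
```

```text
0.019 ['Unreachable', 'finish_job', 'get_state', 'tips_ahead']
{'clock': 7.8, 'q': array([ 0.172 ,  0.8825, -0.2402,  2.1823,  1.1183,  0.2058, -0.3592]), 'qd': array([-0.0009,  0.0015,  0.0026, -0.0014,  0.0012,  0.0005, -0.001 ]), 'joint_torque': array([  0.0366, -46.9102,  -1.55  ,  -1.7192,  -0.0142,  -0.0113,
         0.0004]), 'tool_pos': array([ 0.4579, -0.0571,  0.0195]), 'eef_rot': array([ 0.4068,  0.9135, -0.    ,  0.0001]), 'contact_force': array([ 0.1883, -0.5084,  0.1447]), 'moment': array([-0.0301, -0.0749,  0.0249]), 'finger_force': 0.0, 'opening': 0.4135763641289353}
{'fx': 430.21458983003384, 'fy': 430.21458983003384, 'cx': 315.8731406141795, 'cy': 237.66238393092817, 'eye': array([ 0.4118, -0.0062,  0.1826]), 'orientation': array([-0.1251, -0.0479,  0.3551,  0.9252])}
tcp (np.float64(316.46384024941193), np.float64(293.8821845907872)) tips (np.float64(356.3671906152218), np.float64(277.3832595370816)) (np.float64(276.47794885166064), np.float64(277.38157381164024))
```

View pics/w3.png

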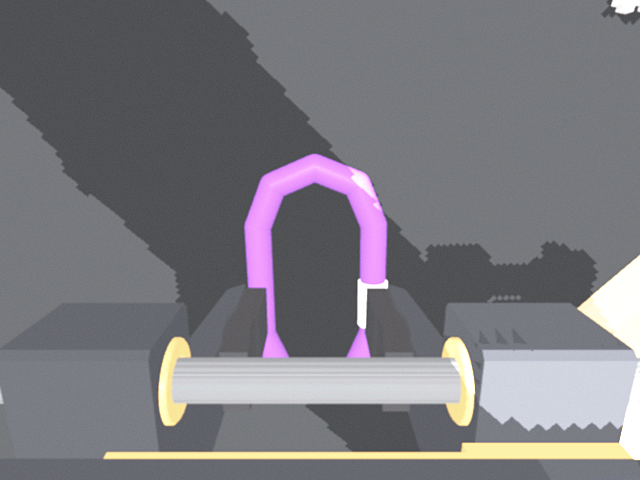

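The wrist view shows the fingertips' front edges near (257,289) and (378,289), overlapping the bars from above. So the tips appear to sit higher than the nominal geometry says. I'll estimate how much.

```bash
python3 - <<'E'
from h import *
s=r.get_state();p=cams.camera_params('wrist'); e=np.array(p['eye']); q=R.from_quat(p['orientation']).inv()
t=np.array(s['tool_pos']); Q=R.from_quat(s['eef_rot'])
def px(P):
    c=q.apply(np.array(P)-e); return np.array([p['fx']*c[0]/-c[2]+p['cx'],-p['fy']*c[1]/-c[2]+p['cy']])
for x in (.009,-.009):
  for z in (.019,.014,.009,.004,0,-.005): print(x,z,px(t+Q.apply([x,-.018,z])),px(t+Q.apply([x,-.0355,z])))
print(px([.4573-.0,-.0566,.0055]))
E
```

```text
0.009 0.019 [276.0223 258.3334] [236.7111 258.3371]
0.009 0.014 [274.9901 261.9246] [234.6638 261.9282]
0.009 0.009 [273.9032 265.7062] [232.508  265.7098]
0.009 0.004 [272.7571 269.6937] [230.2349 269.6972]
0.009 0 [271.7943 273.0435] [228.3252 273.047 ]
0.009 -0.005 [270.5287 277.4466] [225.8151 277.4501]
-0.009 0.019 [276.9993 295.869 ] [238.6446 295.8715]
-0.009 0.014 [276.0175 300.3157] [236.6971 300.3181]
-0.009 0.009 [274.9849 304.9921] [234.649  304.9944]
-0.009 0.004 [273.8976 309.9165] [232.4923 309.9187]
-0.009 0 [272.9853 314.0481] [230.6828 314.0503]
-0.009 -0.005 [271.7879 319.4714] [228.3075 319.4735]
[316.2019 279.8421]
```

{"name": "jog_arm", "arguments": {"turn": [[0,0,0],[0,0,0],[0,0,0],[0,0,0],[0,0,0],[0,0,0]], "translation": [[0,0,0],[0,0,0],[0,0,0],[0,0,0],[0,0,0],[0,0,0.002]], "grip": [0,0,0,0,0,0]}}

```text
clock: 8.6
tool_pos: [0.4579, -0.0571, 0.0174]
eef_rot: [0.407, 0.914, 0.0, 0.0]
contact_force: [0.2, -0.5, 0.5]
opening: 0.997
finger_force: 0.0
```

{"name": "jog_arm", "arguments": {"turn": [[0,0,0],[0,0,0]], "translation": [[0,0,0.002],[0,0,0.003]], "grip": [0,0]}}

```text
clock: 8.85
tool_pos: [0.4578, -0.0571, 0.0142]
eef_rot: [0.407, 0.914, -0.0, -0.0]
contact_force: [-0.7, -0.2, -0.1]
opening: 1.002
finger_force: 0.0
```

{"name": "jog_arm", "arguments": {"turn": [[0,0,0],[0,0,0],[0,0,0]], "translation": [[0,0,0.002],[0,0,0.004],[0,0,0.005]], "grip": [0,0,0]}}

```text
clock: 9.22
tool_pos: [0.4578, -0.0571, 0.0093]
eef_rot: [0.407, 0.914, -0.0, -0.0]
contact_force: [0.0, 0.7, 0.0]
opening: 1.005
finger_force: 0.0
```

{"name": "jog_arm", "arguments": {"turn": [[0,0,0],[0,0,0],[0,0,0]], "translation": [[0,0,0.002],[0,0,0.003],[0,0,0.003]], "grip": [0,0,0]}}

```text
clock: 9.6
tool_pos: [0.4578, -0.0571, 0.0063]
eef_rot: [0.407, 0.914, -0.0, -0.0]
contact_force: [0.4, -0.0, -0.9]
opening: 1.0
finger_force: 0.0
```

{"name": "jog_arm", "arguments": {"turn": [[0,0,0],[0,0,0],[0,0,0]], "translation": [[0,0,0.002],[0,0,0.004],[0,0,0.005]], "grip": [0,0,0]}}

```text
clock: 9.98
tool_pos: [0.4578, -0.0571, 0.0012]
eef_rot: [0.407, 0.914, -0.0, -0.0]
contact_force: [0.3, -0.0, -0.7]
opening: 0.996
finger_force: 0.0
```

```bash
python3 - <<'E'
from h import *
s=r.get_state(); print(s['tool_pos'],s['contact_force'],s['clock'])
im=cams.snapshot('side'); w=cams.snapshot('wrist')
a=cv2.resize(im[260:360,220:320,::-1],(400,400),interpolation=cv2.INTER_CUBIC); b=cv2.resize(w[100:420,150:470,::-1],(400,400))
cv2.imwrite('pics/c4.png',np.hstack([np.clip(a*2.0,0,255).astype(np.uint8),b]))
print(axis('wrist','carabiner',.0055))
E
```

```text
[ 0.4578 -0.0571  0.0012] [ 0.3453 -0.0271 -0.7044] 9.975
(0.81, array([ 0.4478, -0.046 ]), (458.49090576171875, -57.44744110107422), (61.3668212890625, 110.93013000488281), 43.022178649902344, np.float64(134.88560252080563))
```

View pics/c4.png

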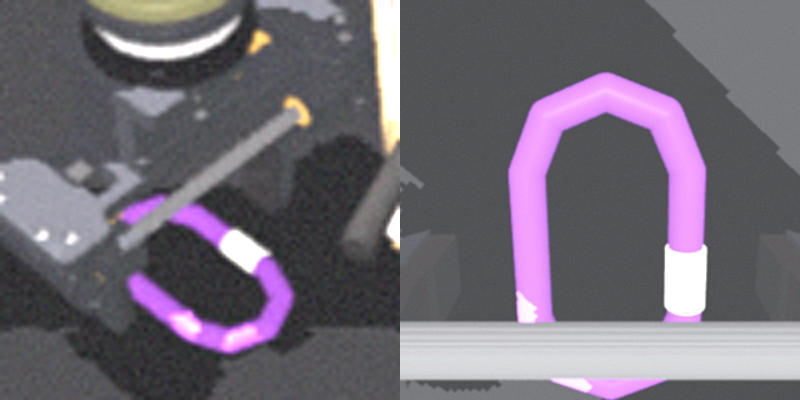

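The left crop (side) and right crop (wrist) show the ring still flat on the bench. The real fingertips appear about 17 mm behind the reported TCP, not 19 mm ahead of it. I'll keep probing gently for contact.

{"name": "jog_arm", "arguments": {"turn": [[0,0,0],[0,0,0],[0,0,0],[0,0,0]], "translation": [[0,0,0.003],[0,0,0.006],[0,0,0.008],[0,0,0.008]], "grip": [0,0,0,0]}}

```text
clock: 10.62
tool_pos: [0.4577, -0.057, -0.0068]
eef_rot: [0.407, 0.914, -0.0, -0.0]
contact_force: [1.4, -0.2, 0.1]
opening: 1.0
finger_force: 0.0
```

{"name": "jog_arm", "arguments": {"turn": [[0,0,0],[0,0,0],[0,0,0]], "translation": [[0,0,0.002],[0,0,0.004],[0,0,0.004]], "grip": [0,0,0]}}

```text
clock: 11.0
tool_pos: [0.4578, -0.0571, -0.0106]
eef_rot: [0.407, 0.914, -0.0, -0.0]
contact_force: [-0.2, -0.4, 0.0]
opening: 1.002
finger_force: 0.0
```

{"name": "jog_arm", "arguments": {"turn": [[0,0,0],[0,0,0],[0,0,0]], "translation": [[0,0,0.002],[0,0,0.004],[0,0,0.004]], "grip": [0,0,0]}}

```text
clock: 11.38
tool_pos: [0.4578, -0.0571, -0.0146]
eef_rot: [0.407, 0.914, -0.0, -0.0]
contact_force: [0.8, -0.9, 0.6]
opening: 1.005
finger_force: 0.0
```

{"name": "jog_arm", "arguments": {"turn": [[0,0,0],[0,0,0],[0,0,0]], "translation": [[0,0,0.001],[0,0,0.002],[0,0,0.002]], "grip": [0,0,0]}}

```text
clock: 11.75
tool_pos: [0.4579, -0.0571, -0.0163]
eef_rot: [0.407, 0.914, 0.0, 0.0]
contact_force: [-0.7, -0.3, 3.4]
opening: 1.003
finger_force: 2.0
```

Contact came at a reading of z = -0.016, so the fingertips are 16 mm behind the reported TCP, a 35 mm difference from nominal. I'll grip here.

{"name": "jog_arm", "arguments": {"turn": [[0,0,0],[0,0,0],[0,0,0],[0,0,0],[0,0,0],[0,0,0]], "translation": [[0,0,-0.001],[0,0,-0.001],[0,0,-0.001],[0,0,-0.001],[0,0,-0.001],[0,0,-0.001]], "grip": [1,1,1,1,1,1], "force": 25}}

```text
clock: 12.5
tool_pos: [0.4578, -0.0571, -0.0156]
eef_rot: [0.407, 0.914, -0.0, -0.0]
contact_force: [-0.2, -0.2, -1.2]
opening: 0.67
finger_force: 25.0
```

{"name": "jog_arm", "arguments": {"turn": [[0,0,0],[0,0,0],[0,0,0],[0,0,0.2],[0,0,0.4],[0,0,0.55],[0,0,0.733],[0,0,0.733],[0,0,0.733],[0,0,0.733],[0,0,0.733],[0,0,0.733]], "translation": [[0,0,-0.03],[0,0,-0.08],[0,0,-0.13],[0.03,0.042,-0.13],[0.06,0.085,-0.13],[0.095,0.135,-0.13],[0.13,0.185,-0.13],[0.165,0.235,-0.13],[0.2,0.285,-0.13],[0.22,0.316,-0.13],[0.23,0.33,-0.13],[0.23,0.33,-0.13]], "grip": [1,1,1,1,1,1,1,1,1,1,1,1]}}

```text
clock: 14.0
tool_pos: [0.5484, 0.336, 0.1139]
eef_rot: [0.706, 0.708, -0.0, -0.0]
contact_force: [-1.1, 0.1, -1.0]
opening: 0.668
finger_force: 25.0
```

```bash
python3 - <<'E'
from h import *
cams.snapshot('top'); cams.snapshot('wrist')
for c in ['top','wrist']:
  print([(d['p'],np.array(d['position'])) for d in models.place_of(c,'carabiner_bin')[:1]])
print(axis('wrist','carabiner',.12))
s=r.get_state(); print(s['clock'],s['opening'],s['finger_force'],s['tool_pos']); print(go([.552,.335,-.006],90))
E
```

```text
[(0.7, array([ 0.5308,  0.3348, -0.0023]))]
[(0.82, array([0.5281, 0.3383, 0.0004]))]
(0.82, array([0.5486, 0.3346]), (548.5792236328125, 323.9877624511719), (67.88729858398438, 123.9872055053711), 2.3402929306030273, np.float64(90.8892095959356))
14.25 0.6676254459540358 24.97823864221573 [0.5493 0.3328 0.1143]
(array([0.0024, 0.0028, 0.1203]), array([-0.0004,  0.0016, -0.0015]))
```

{"name": "jog_arm", "arguments": {"turn": [[0,0,0],[0,0,0],[0,0,0],[0,0,0],[0,0,0],[0,0,0],[0,0,0],[0,0,0],[0,0,0],[0,0,0],[0,0,0]], "translation": [[0,0.003,0.04],[0,0.003,0.08],[0,0.003,0.11],[0,0.003,0.12],[0,0.003,0.121],[0,0.003,0.121],[0,0.003,0.121],[0,0.003,0.121],[0,0.003,0.08],[0,0.003,0.03],[0,0.003,-0.02]], "grip": [1,1,1,1,1,0.15,0.15,0.15,0.15,0.15,0]}}

```text
clock: 15.62
tool_pos: [0.5521, 0.3346, 0.1361]
eef_rot: [0.707, 0.707, 0.0, 0.0]
contact_force: [0.0, 0.3, -0.4]
opening: 0.941
finger_force: 0.0
```

```bash
python3 - <<'E'
from h import *
cams.snapshot('wrist'); cams.snapshot('top')
print([(d['p'],np.array(d['position'])) for d in models.place_of('wrist','carabiner')[:2]])
for n in (0,): print(axis('wrist','carabiner',.01))
print([(round(d['p'],2),np.array(d['position'])) for d in models.place_of('top','ice_screw')[:2]])
s=r.get_state(); print(s['clock'],s['opening'],s['tool_pos']); print(go([.4345,.1605,.1],122.5))
E
```

```text
[]
(0.69, array([0.553 , 0.3372]), (553.0698852539062, 335.1454772949219), (60.84136962890625, 110.11881256103516), 1.3484386205673218, np.float64(91.13592163827741))
[(0.87, array([0.438 , 0.1564, 0.0042])), (0.43, array([ 0.409 , -0.3599, -0.001 ]))]
15.875 0.9968520884663312 [0.5519 0.3341 0.1341]
(array([-0.1736, -0.1174,  0.0343]), array([-0.0005,  0.0008, -0.5673]))
```

The carabiner lies flat in its bin at (0.553,0.335). Next is the ice screw.

{"name": "jog_arm", "arguments": {"turn": [[0,0,-0.18],[0,0,-0.36],[0,0,-0.567],[0,0,-0.567],[0,0,-0.567],[0,0,-0.567]], "translation": [[-0.05,-0.034,0],[-0.095,-0.065,0],[-0.14,-0.095,0.015],[-0.174,-0.117,0.034],[-0.174,-0.117,0.034],[-0.174,-0.117,0.034]], "grip": [0,0,0,0,0,0]}}

```text
clock: 16.62
tool_pos: [0.4353, 0.1614, 0.0998]
eef_rot: [0.481, 0.877, 0.0, -0.0]
contact_force: [-0.1, 0.6, 0.2]
opening: 0.998
finger_force: 0.0
```

```bash
python3 - <<'E'
from h import *
im=cams.snapshot('wrist'); cv2.imwrite('pics/w5.png',im[:,:,::-1])
print(axis('wrist','ice_screw',.0085))
m=models.masks_of('wrist','ice_screw')[0]['pixels']; v,u=np.nonzero(m)
w=world(cams.camera_params('wrist'),np.c_[u,v],.0085)[:,:2]
# tube: bench-plane points relative to nominal centre, along/across
a=np.radians(122.5); d=np.array([np.cos(a),np.sin(a)]); n=np.array([d[1],-d[0]])
l=(w-[.4377,.1565])@d; t=(w-[.4377,.1565])@n
for lo in np.arange(-.07,.07,.01):
    k=(l>lo)&(l<lo+.01)
    if k.any(): print(round(lo,3),t[k].min(),t[k].max(),np.median(t[k]))
print([(round(x['p'],2),np.array(x['position'])) for x in models.place_of('wrist','ice_screw')[:2]])
s=r.get_state(); print(s['clock'],s['tool_pos'],go([.4345,.1605,-.015],122.5))
E
```

```text
(0.81, array([0.4328, 0.1806]), (453.5319519042969, 167.81695556640625), (57.13684844970703, 140.5609130859375), 32.37001037597656, np.float64(110.19647526400794))
-0.07 -0.00836128186046823 0.00673569752308119 -0.0011360266883689986
-0.06 -0.008890077341792688 0.007326604604202588 -0.0004677033913227997
-0.05 -0.00888341986298046 0.007924134902168305 -0.00045431861327998235
-0.04 -0.008778105094455086 0.007891944719093342 -0.00043540749585804046
-0.03 -0.008694173811455874 0.007837453266039584 -0.0004244824428323803
-0.02 -0.009221960876944733 0.007770540368156241 -0.0004123295391834077
-0.01 -0.0084874449257465 0.008267431583533352 -0.0003944815696727445
0.0 -0.008414438018427632 0.008258130334915358 0.00023046343262416192
0.01 -0.00831291242512197 0.008790928924272122 0.00024249040090499742
0.02 -0.007015037828135705 0.006902192136495721 -5.0307704451397285e-05
0.03 -0.0069352414883632274 0.006843580760065203 -0.0003322929729154
0.04 -0.007439750956275879 0.044894667888799575 0.004379032410981542
0.05 -0.009056089287919634 0.04810310484071791 0.01951899708968552
0.06 -0.008427343203122812 0.04787619830923614 0.019281286383203984
0.07 0.01464676377538863 0.041653957483520514 0.03473763149169657
[(0.82, array([ 0.4372,  0.1602, -0.0003]))]
16.825 [0.4359 0.1619 0.1004] (array([-0.0005, -0.0021,  0.1154]), array([ 0.0014, -0.0005,  0.0005]))
```

View pics/w5.png

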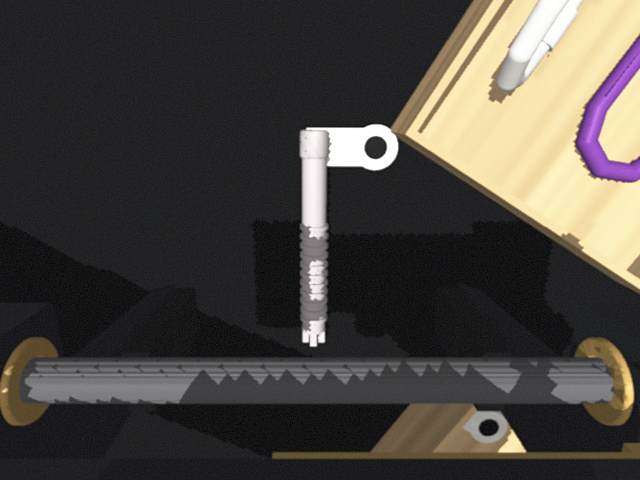

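The screw is upright in the wrist view at (313,235), in line with the tool. The purple carabiner is in its bin at the upper right.

{"name": "jog_arm", "arguments": {"turn": [[0,0,0],[0,0,0],[0,0,0],[0,0,0],[0,0,0],[0,0,0],[0,0,0],[0,0,0],[0,0,0],[0,0,0],[0,0,0],[0,0,0]], "translation": [[0,-0.001,0.05],[0,-0.001,0.09],[0,-0.001,0.108],[0,-0.001,0.113],[0,-0.001,0.113],[0,-0.001,0.113],[0,-0.001,0.113],[0,-0.001,0.113],[0,-0.001,0.113],[0,-0.001,0.113],[0,-0.001,0.113],[0,-0.001,0.113]], "grip": [0,0,0,0,1,1,1,1,1,1,1,1], "force": 35}}

```text
clock: 18.32
tool_pos: [0.4344, 0.1601, -0.0126]
eef_rot: [0.481, 0.877, 0.0, 0.0]
contact_force: [0.1, -0.9, 1.4]
opening: 0.181
finger_force: 35.0
```

{"name": "jog_arm", "arguments": {"turn": [[0,0,0],[0,0,0],[0,0,0],[0,0,0.15],[0,0,0.3],[0,0,0.45],[0,0,0.567],[0,0,0.567],[0,0,0.567],[0,0,0.567]], "translation": [[0,0,-0.03],[0,0,-0.08],[0,0,-0.13],[-0.04,0.027,-0.13],[-0.08,0.054,-0.13],[-0.12,0.08,-0.13],[-0.16,0.107,-0.13],[-0.19,0.127,-0.13],[-0.216,0.144,-0.13],[-0.216,0.144,-0.13]], "grip": [1,1,1,1,1,1,1,1,1,1]}}

```text
clock: 19.58
tool_pos: [0.6731, 0.0527, 0.1164]
eef_rot: [0.709, 0.706, -0.0, 0.001]
contact_force: [-0.2, -0.1, -2.2]
opening: 0.181
finger_force: 35.0
```

```bash
python3 - <<'E'
from h import *
cams.snapshot('wrist'); cams.snapshot('side')
print([(round(d['p'],2),np.array(d['position'])) for d in models.place_of('wrist','screw_bin')[:2]])
print([(round(d['p'],2),np.array(d['position'])) for d in models.place_of('wrist','ice_screw')[:2]])
for c in ('side',):
  for n in ('pivot','press_bar'): print(n,[(round(d['p'],2),np.array(d['position'])) for d in models.place_of(c,n)[:1]])
s=r.get_state(); print(s['clock'],s['opening'],s['finger_force'],s['tool_pos']); print(go([.672,.055,-.006],90))
E
```

```text
[(0.87, array([ 0.6466,  0.0574, -0.    ]))]
[(0.57, array([0.6755, 0.0533, 0.1276]))]
pivot [(0.85, array([ 0.643 , -0.1975,  0.0996]))]
press_bar [(0.94, array([ 0.5434, -0.14  ,  0.1539]))]
19.875 0.1802434522452756 34.9961793422699 [0.6708 0.0561 0.1175]
(array([-0.0011,  0.0013,  0.1235]), array([-0.0009, -0.    ,  0.0018]))
```

{"name": "jog_arm", "arguments": {"turn": [[0,0,0],[0,0,0],[0,0,0],[0,0,0],[0,0,0],[0,0,0],[0,0,0],[0,0,0],[0,0,0],[0,0,0],[0,0,0]], "translation": [[0,0,0.04],[0,0,0.08],[0,0,0.11],[0,0,0.121],[0,0,0.123],[0,0,0.123],[0,0,0.123],[0,0,0.123],[0,0,0.08],[0,0,0.03],[0,0,-0.04]], "grip": [1,1,1,1,1,0.55,0.55,0.55,0.55,0.55,0.55]}}

```text
clock: 21.25
tool_pos: [0.6711, 0.0549, 0.1509]
eef_rot: [0.707, 0.707, -0.001, -0.0]
contact_force: [0.7, -0.2, 0.2]
opening: 0.449
finger_force: 0.0
```

```bash
python3 - <<'E'
from h import *
cams.snapshot('wrist'); a=cams.snapshot('side'); b=cams.snapshot('top')
for c in ('wrist','side'): print(c,[(round(d['p'],2),np.array(d['position'])) for d in models.place_of(c,'ice_screw')[:2]])
for c in ('side','top'):
  for n in ('pivot','press_bar','clamp','tip_fitting'): print(n,[(round(d['p'],2),np.array(d['position'])) for d in models.place_of(c,n)[:2]])
cv2.imwrite('pics/s6.png',a[:,:,::-1])
s=r.get_state(); print(s['clock'],s['opening'],s['tool_pos'],s['contact_force'])
E
```

```text
wrist []
side [(0.77, array([0.6711, 0.0521, 0.0014]))]
pivot [(0.57, array([ 0.6413, -0.1998,  0.0972]))]
press_bar [(0.93, array([ 0.5443, -0.1415,  0.1524]))]
clamp [(0.95, array([ 0.6411, -0.1904,  0.0025])), (0.31, array([0.5284, 0.3375, 0.0005]))]
tip_fitting [(0.63, array([ 0.7131, -0.2312,  0.0512]))]
pivot [(0.66, array([ 0.6392, -0.1889,  0.0969]))]
press_bar [(0.69, array([ 0.7076, -0.2306,  0.0434]))]
clamp [(0.66, array([ 0.6394, -0.1917, -0.0011]))]
tip_fitting [(0.77, array([ 0.7099, -0.2316,  0.0474])), (0.43, array([0.6734, 0.0534, 0.0109]))]
21.9 0.44991491489316254 [0.6715 0.0553 0.1492] [0.0059 0.6966 0.1623]
```

View pics/s6.png

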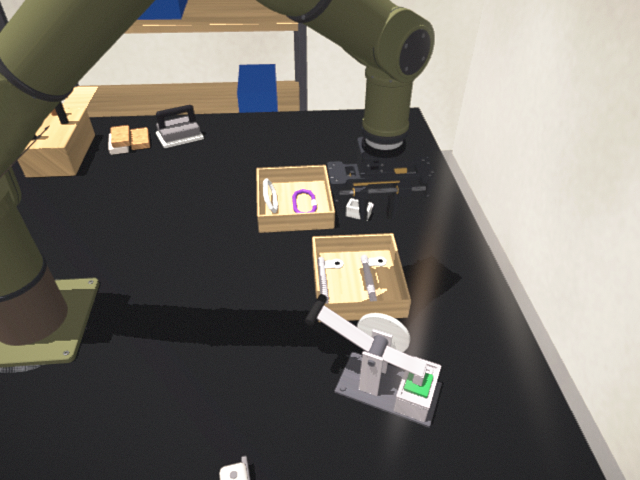

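Both pieces are in their bins: the carabiner at (304,203) and the screw at (369,277). The handle is up, with its bar at (317,308). Next I'll shut the fingers and hover over the bar with the closing line along the hinge.

{"name": "jog_arm", "arguments": {"turn": [[0,0,0],[0,0,-0.18],[0,0,-0.36],[0,0,-0.54],[0,0,-0.72],[0,0,-0.9],[0,0,-1.08],[0,0,-1.08],[0,0,-1.08],[0,0,-1.08]], "translation": [[0,0,-0.045],[-0.03,-0.02,-0.045],[-0.06,-0.04,-0.045],[-0.1,-0.065,-0.045],[-0.14,-0.09,-0.045],[-0.17,-0.11,-0.045],[-0.197,-0.1265,-0.045],[-0.197,-0.1265,-0.045],[-0.197,-0.1265,-0.045],[-0.197,-0.1265,-0.045]], "grip": [1,1,1,1,1,1,1,1,1,1], "force": 20}}

```text
clock: 23.15
tool_pos: [0.5461, -0.1402, 0.1952]
eef_rot: [0.242, 0.97, 0.0, 0.0]
contact_force: [-0.2, -0.5, 0.5]
opening: 0.005
finger_force: 0.0
```

```bash
python3 - <<'E'
from h import *
cams.snapshot('side'); cams.snapshot('wrist')
for c in ('side','wrist'):
  for n in ('pivot','press_bar'): print(c,n,[(round(d['p'],2),np.array(d['position'])) for d in models.place_of(c,n)[:1]])
s=r.get_state(); print(s['clock'],s['opening'],s['tool_pos'],s['contact_force'])
P=np.array([.6406,-.193,.1]); u=np.array([.882,-.471,0])
for a in (0,.1,.25,.436,.6,.75):
    t=.436-a; print(a,*go(P-.12*np.cos(t)*u+[0,0,.12*np.sin(t)+.008-.016],151.9))
E
```

```text
side pivot [(0.67, array([ 0.6423, -0.1951,  0.099 ]))]
side press_bar [(0.87, array([ 0.544 , -0.1427,  0.1539]))]
wrist pivot []
wrist press_bar [(0.84, array([ 0.5503, -0.1449,  0.1488]))]
23.45 0.0039334441232285345 [ 0.5455 -0.1413  0.195 ] [ 0.2668 -0.2076 -0.5804]
0 [ 0.0006 -0.0008  0.0523] [-0.      0.0002  0.0002]
0.1 [ 0.0051 -0.0008  0.0634] [-0.      0.0002  0.0002]
0.25 [ 0.0097 -0.0008  0.0808] [-0.      0.0002  0.0002]
0.436 [ 0.0118 -0.0008  0.103 ] [-0.      0.0002  0.0002]
0.6 [ 0.0102 -0.0008  0.1226] [-0.      0.0002  0.0002]
0.75 [ 0.0059 -0.0008  0.14  ] [-0.      0.0002  0.0002]
```

{"name": "jog_arm", "arguments": {"turn": [[0,0,0],[0,0,0],[0,0,0],[0,0,0],[0,0,0],[0,0,0]], "translation": [[0,0,0.025],[0,0,0.043],[0,0,0.05],[0.003,0,0.057],[0.005,0,0.063],[0.005,0,0.063]], "grip": [1,1,1,1,1,1]}}

```text
clock: 24.2
tool_pos: [0.5406, -0.1393, 0.1324]
eef_rot: [0.243, 0.97, -0.0, -0.0]
contact_force: [-2.3, -2.0, 5.5]
opening: 0.005
finger_force: 2.4
```

{"name": "jog_arm", "arguments": {"turn": [[0,0,0],[0,0,0],[0,0,0],[0,0,0],[0,0,0],[0,0,0],[0,0,0],[0,0,0],[0,0,0]], "translation": [[0.003,0,0.01],[0.005,0,0.018],[0.006,0,0.028],[0.007,0,0.038],[0.006,0,0.048],[0.005,0,0.058],[0.003,0,0.066],[0.001,0,0.072],[0.001,0,0.072]], "grip": [1,1,1,1,1,1,1,1,1]}}

```text
clock: 25.32
tool_pos: [0.5395, -0.1379, 0.0601]
eef_rot: [0.243, 0.97, 0.0, -0.001]
contact_force: [-2.5, 1.9, 5.0]
opening: 0.007
finger_force: 2.4
```

```bash
python3 - <<'E'
from h import *
a=cams.snapshot('side'); cams.snapshot('wrist'); cams.snapshot('top')
for c in ('side','wrist','top'):
  for n in ('press_bar','tip_fitting'): print(c,n,[(round(d['p'],2),np.array(d['position'])) for d in models.place_of(c,n)[:2]])
s=r.get_state(); print(s['clock'],s['tool_pos'],s['contact_force'])
cv2.imwrite('pics/s7.png',cv2.resize(a[230:430,250:450,::-1],(600,600)))
E
```

```text
side press_bar [(0.65, array([ 0.5391, -0.1407,  0.0678])), (0.16, array([ 0.6407, -0.1942,  0.0014]))]
side tip_fitting [(0.85, array([ 0.715 , -0.2301,  0.053 ])), (0.19, array([ 0.5394, -0.1372,  0.0701]))]
wrist press_bar [(0.74, array([ 0.5396, -0.1402,  0.0668]))]
wrist tip_fitting []
top press_bar [(0.58, array([ 0.7102, -0.2268,  0.0501])), (0.18, array([ 0.6409, -0.1888, -0.0039]))]
top tip_fitting [(0.7, array([ 0.7089, -0.2293,  0.0481]))]
25.775 [ 0.5402 -0.1384  0.0603] [-2.6242  2.3783  4.2662]
```

View pics/s7.png

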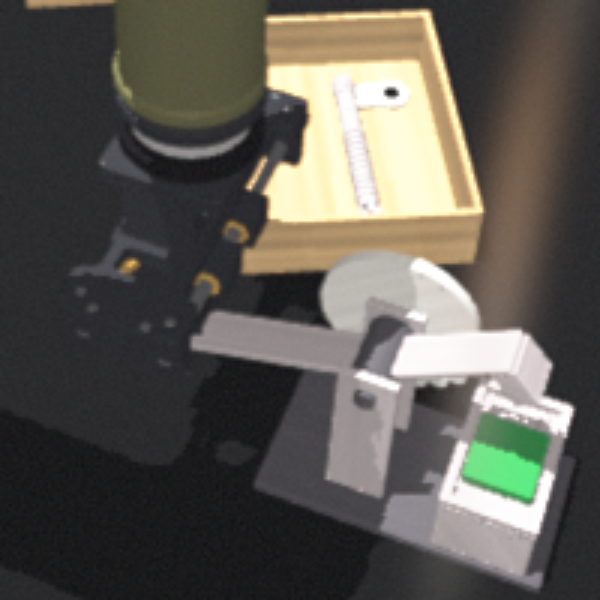

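The side view shows the handle pressed below horizontal and the jaw open over the green fitting, which is still in its seat at about (508,465). The bar is at about 0.068 m, or 0.71 rad, so I'll go 5 mm further to centre on the third click.

{"name": "jog_arm", "arguments": {"turn": [[0,0,0],[0,0,0],[0,0,0],[0,0,0]], "translation": [[0,0,0.003],[-0.001,0,0.005],[-0.001,0,0.005],[-0.001,0,0.005]], "grip": [1,1,1,1]}}

```text
clock: 26.28
tool_pos: [0.5413, -0.139, 0.0552]
eef_rot: [0.243, 0.97, 0.0, 0.0]
contact_force: [-3.7, 2.5, 5.4]
opening: 0.004
finger_force: 2.6
```

```bash
python3 - <<'E'
from h import *
cams.snapshot('side'); cams.snapshot('wrist')
for c,n in (('side','press_bar'),('wrist','press_bar'),('side','ice_screw'),('side','carabiner'),('side','tip_fitting')): print(c,n,[(round(d['p'],2),np.array(d['position'])) for d in models.place_of(c,n)[:2]])
s=r.get_state(); print(s['clock'],s['tool_pos'],s['contact_force'],s['qd'])
E
```

```text
side press_bar [(0.68, array([ 0.5379, -0.1418,  0.062 ]))]
wrist press_bar [(0.87, array([ 0.5425, -0.142 ,  0.0636]))]
side ice_screw [(0.63, array([0.6676, 0.054 , 0.0036])), (0.35, array([ 0.6427, -0.1957,  0.0987]))]
side carabiner [(0.16, array([ 0.6492,  0.0535, -0.004 ]))]
side tip_fitting []
26.625 [ 0.5412 -0.139   0.0552] [-2.8763  2.8197  4.7151] [-0.0011 -0.0012  0.0002 -0.0002 -0.0013  0.0011 -0.0011]
```

The bar is at 0.063 m, which is the third click, and the tool is steady at about 5 N. I'm handing in.

```bash
python3 -c "
from plant import r
print(r.finish_job())"
```

```text
the job is handed in; nothing more can be done
None
```

I handed the job in at 26.6 s with the ice screw and the carabiner each let go in its own bin and the clamp handle held at the third click (bar at 63 mm, about 5 N); the fitting was still in its seat when last seen, and I got no verdict back.

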